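# Set the refill reminder's levers for the empty salt shaker

## Task

The grey refill-reminder box on the shelf, the long one with three small black toggle levers side by side, has one lever for each tier of the white rack. Only the salt shaker on the top tier is empty, so set the left lever on and the middle and right levers off, without pressing hard on the box. On is tipped right over towards the three little round lenses, off is tipped right over the other way; left and right are as seen from the robot, with the lenses on the far side.

Things in the scene. Friction and masses are not known exactly. Their poses are not given: they have to be found in the camera images.
- reminder_box: Fixed grey box, 95 (x) by 150 (y) by 32 mm high. Origin: centre of its underside; z up; x points to the long edge with three lenses (domes 5 mm high, 37 mm off the middle line), away from the robot within 30 degrees; y to the left. Lever hinges lie on its top, at x = 0, z = 32 mm: left y = +42, middle 0, right -42 mm. A smaller square white box with two levers is not part of the job.
- lever_left (a joint): Tilt (rad) of the left black lever about its hinge along the box's y: 0 upright, +0.5 fully towards the lenses (on), -0.5 fully away (off). Stalk 7 mm thick, 11 mm ball at the tip, 45 mm long; tipped, the tip reaches 22 mm sideways, 40 mm above the box top. Pushed past upright it falls over to the other stop by its own weight and stays; under 1 N at the tip moves it. Starts off.
- lever_middle (a joint): Tilt of the middle lever, of the same make and with the same values: +0.5 on (towards the lenses), -0.5 off. It may start either way.
- lever_right (a joint): Tilt of the right lever, of the same make and with the same values: +0.5 on (towards the lenses), -0.5 off. It may start either way.

How it is judged:
By the outcome, as a careful person would: the job done as asked, in the order asked, and still so for the second after the job is handed in, with the robot touching nothing.
It also fails if it takes over 35 s, if anything falls off the work surface, if the arm or the gripper's body presses on something with over 40 N, if the wrist force passes 120 N, or if a joint passes its speed limit or range.

## Robot

A 6-joint arm with a two-finger parallel gripper is mounted at the origin on the work surface. World frame = base frame: x ahead of the robot, y to its left, z up, the work surface at z = 0. Lengths are in mm, angles in rad, forces in N, time in s.
With the tool pointing down it reaches from about 350 to 925 mm from the base axis. Payload 6.4 kg.
Tool frame: the origin (TCP) lies at the very end of the fingers, on their centre line; the grasp point (between the pads) lies 19 mm behind it (robot.grasp_offset is the distance from the TCP to the grasp point, in mm); z points along the fingers, y is the direction in which the jaws open and shut (so a half turn about z gives the same grasp; the last joint's range is limited). The gripper opens to 85 mm and grips with 20 to 120 N. Pads are 22 mm wide; open, the fingers measure 114 mm over their backs; the gripper's body (76 mm by 85 mm) begins 54 mm behind the grasp point. The pads swing forward as they close: fully open they stand 13 mm farther back than shut.
Start: joints at [1.072, 0.245, 1.558, -0, 1.339, -0.174], TCP at [207.425, 616.027, 210.39] pointing down, gripper open.
Joint ranges: [-3.13, 3.13], [-1.02, 2.26], [0.13, 2.54], [-0.95, 4.09], [0.21, 2.88], [-2.74, 2.74]. Speed limits (rad/s): [2.57, 2.57, 3.14, 3.14, 3.14, 3.14].

## Interface

Orientations are given as a 3x3 rotation matrix whose columns are the frame's x, y, z axes.
In Python, from rig import robot gives the robot as it stands.
- The arm moves only by the shell command python3 -m crank 'ROWS' [OPENING]. ROWS is JSON, a list of rows, each a list of 4 numbers: the shift along the tool's x, y, z in units of 40 mm (1.0 is 40 mm), then the turn about the tool's z in degrees. In form: [[dx, dy, dz, roll], ...]. A call has 1 to 5 rows; each row is the pose to reach, as a shift and turn from the pose measured when the call began, along the tool's axes at that moment; what a row does not reach only later rows make up. A row lasts 1/12 s, in which the tool goes at most 41.7 mm and 7.16 degrees, less where a joint would pass 70% of its speed; a pose out of reach is approached as far as the arm can. A call with a gripper value outside its range is refused whole. OPENING is the opening, from 0 (shut) to 1 (fully open), set as the call begins (- or left out, the last holds). The fingers move at their own pace and stop on an object; the grip force is fixed at half the most. Time passes only in rows, so rows that repeat a pose let the fingers close. It gives the time, the measured TCP pose, the force and the opening at its end, in the units of the state.
- robot.observe(): the state, without advancing time (a new reading comes with each control period).
- robot.read_camera(name): name is "scene" or "top" or "wrist"; returns (picture, depth): 480x640x3 uint8, red, green, blue; 480x640 float32, mm along the optical axis (not along the pixel's ray), 0 where there is no reading.
- robot.calibration(name): a dict with "intrinsics" (3x3 intrinsics, pixels), "R" (3x3) and "t" (3): a world point X has camera coordinates R X + t. Camera axes: x right, y down, z forward; pixel columns grow to the right and rows downward; lengths in mm; the calibration is good to about 2 mm. A picture is of the moment at which its call begins: read the wrist's pose just before it. calibration takes no time and is no camera call; for the wrist camera it gives the pose at the moment of the call.
- robot.finish_job(): hands the job in, once; it reports no verdict.
Trained networks look in the newest picture that a camera, given by its name, has taken for a name from the list of things; names that differ only in an ending like _2 or _b are one class to them, and where a whole thing is asked for, a point or a joint stands for the part that bears it (a point fixed in the world has none). Each returns a list of dicts, best first, with "confidence" (0 to 1); they miss things now and then, are a little off and sometimes report something else, mostly with a low value. They report only what shows in the picture. A call takes as long as a camera call.
- robot.cut_out(camera, name): "mask" (480x640 bool, what is visible of it) and "extent" ([left, top, width, height] in pixels, round what is visible of it).
The state is a dict: "t": time; "qpos": joint angles; "qd": joint speeds; "effort": joint torques, N m; "ee_pos": TCP position; "tcp_rot": TCP orientation; "wrist_force": force on the tool from outside, world axes, zero at the start; "ft_torque": the same for the moment, N m; "finger_gap": opening from 0.0 (shut) to 1.0 (fully open).
Only numpy, scipy, OpenCV 4.12 (cv2) and the standard library are available. Lean on these libraries where they do the work, as an engineer would, in place of code of your own. Each camera call takes 0.05 s, during which the arm holds its last target. There are 200 camera calls.

## Working session

There is one attempt and no reset: what is moved stays moved. The work goes in short steps, Python scripts to look and compute and a shell command to move; the robot and the scene stay as the last step left them, time stands still between calls to the robot, and variables do not carry over. Pictures are saved under pics/ and viewed, on a budget of 10 in all, crops included, one or two more only if the job needs it, and the job is handed in when it is done.

```bash
mkdir -p pics
cat > h.py <<'E'
import numpy as np, cv2
from rig import robot
def pts(cam,depth,mask):
    c=robot.calibration(cam);K=np.array(c["intrinsics"]);R=np.array(c["R"]);t=np.array(c["t"])
    v,u=np.nonzero(mask&(depth>0));d=depth[v,u]
    X=np.c_[(u-K[0,2])/K[0,0]*d,(v-K[1,2])/K[1,1]*d,d]
    return (X-t)@R, u, v
def save(n,p): cv2.imwrite(f"pics/{n}.png",cv2.cvtColor(p,cv2.COLOR_RGB2BGR))
E
python3 - <<'E'
from h import *
for cam in ["top","scene"]:
    p,d=robot.read_camera(cam); save(cam+"0",p); np.savez(f"{cam}0.npz",p=p,d=d)
    for n in ["reminder_box","lever_left"]:
        for o in robot.cut_out(cam,n):
            X,u,v=pts(cam,d,o["mask"])
            print(cam,n,round(o["confidence"],2),o["extent"],np.median(X,0).round() if len(X) else None)
    print({k:np.round(v,3).tolist() for k,v in robot.calibration(cam).items()})
s=robot.observe();print(s["t"],s["ee_pos"],np.round(s["tcp_rot"],3).tolist())
E
```

```text
top reminder_box 0.81 [255.0, 214.3, 128.4, 80.3] [564.  52.  32.]
top lever_left 0.56 [277.3, 249.8, 8.0, 16.7] [546.  92.  70.]
{'intrinsics': [[558.229, 0.0, 323.597], [0.0, 558.229, 239.473], [0.0, 0.0, 1.0]], 'R': [[0.087, -0.996, 0.002], [-0.971, -0.086, -0.223], [0.222, 0.017, -0.975]], 't': [-5.777, 576.538, 570.508]}
scene reminder_box 0.87 [249.2, 212.0, 129.1, 126.8] [578.  33.  32.]
scene lever_left 0.76 [314.1, 206.0, 19.6, 34.9] [553.  92.  56.]
{'intrinsics': [[587.21, 0.0, 328.584], [0.0, 587.21, 249.766], [0.0, 0.0, 1.0]], 'R': [[0.846, 0.533, -0.012], [0.35, -0.572, -0.742], [-0.402, 0.624, -0.67]], 't': [-523.017, -130.597, 880.505]}
0.3 [207.32125965 615.85288735 210.0018088 ] [[-0.948, 0.319, -0.0], [0.319, 0.948, -0.001], [0.0, -0.001, -1.0]]
```

View images.

View pics/top0.png

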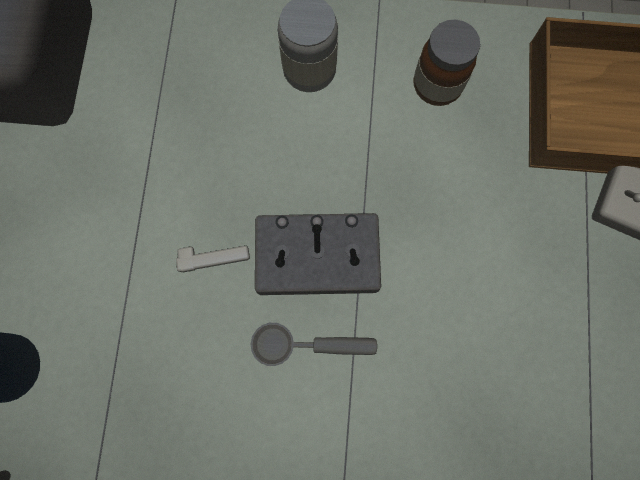

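View pics/scene0.png

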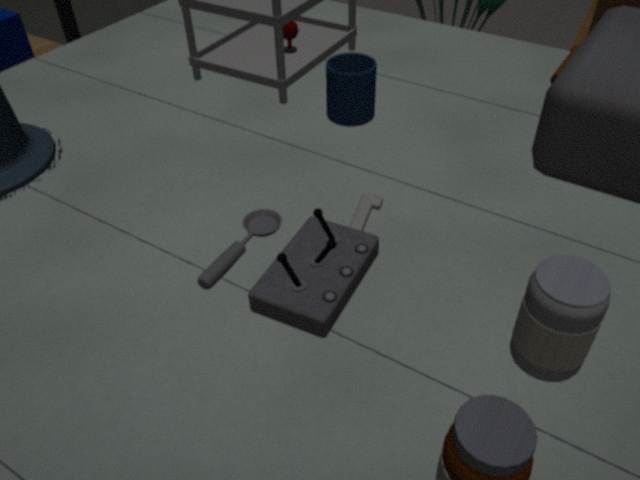

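Run:
```python
from h import *
for cam in ["top","scene"]:
    z=np.load(f"{cam}0.npz");p,d=z["p"],z["d"]
    X,u,v=pts(cam,d,np.ones(d.shape,bool))
    P=p[v,u].astype(int)
    n=(abs(X[:,0]-565)<110)&(abs(X[:,1]-52)<110)
    top=n&(abs(X[:,2]-32)<4)&(P.min(1)>60)
    r=cv2.minAreaRect(X[top][:,:2].astype(np.float32));print(cam,"top rect",r,np.median(X[top],0).round(1))
    blk=n&(X[:,2]>38)&(X[:,2]<90)&(P.max(1)<70)
    m=np.zeros(d.shape,np.uint8);m[v[blk],u[blk]]=1
    k,l,st,c=cv2.connectedComponentsWithStats(m)
    for i in range(1,k):
        if st[i,4]<12: continue
        s=blk&(l[v,u]==i);Y=X[s];Y=Y[np.argsort(-Y[:,2])]
        print(cam,st[i].tolist(),"tip",Y[:8].mean(0).round(1),"base",Y[-8:].mean(0).round(1))
    o=n&(X[:,2]>60);print("max z near",X[n][:,2].max())
```

```text
top top rect ((567.5782470703125, 51.9669189453125), (93.72785949707031, 149.1690216064453), 6.356997489929199) [564.2  50.8  31.9]
top [312, 224, 10, 27, 170] tip [585.4  54.2  73. ] base [569.2  52.8  39.5]
top [350, 249, 10, 17, 117] tip [552.1   7.7  72.8] base [571.   10.5  39.8]
top [275, 250, 10, 17, 118] tip [543.5  92.   72.8] base [561.8  93.1  40.2]
max z near 73.90525671812637
scene top rect ((567.2498168945312, 54.52278137207031), (92.32007598876953, 148.14183044433594), 5.447739601135254) [564.5  51.5  31.9]
scene [313, 208, 20, 30, 206] tip [545.9  92.7  71.9] base [561.6  93.1  38.7]
scene [316, 239, 21, 22, 186] tip [587.6  54.9  72.4] base [571.3  51.6  38.9]
scene [277, 252, 23, 32, 243] tip [554.5   9.5  72.3] base [571.3  10.6  38.8]
max z near 73.42647049625762
```

Top view: the middle lever is on (tip at 317,228, against the lens). Left (281,262) and right (354,260) are off. The scene view agrees, and also shows the rack and a blue cup at the back. Next I check the sweep path for obstacles.

Run:
```python
from h import *
H={}
for cam in ["top","scene"]:
    z=np.load(f"{cam}0.npz");d=z["d"]
    X,u,v=pts(cam,d,np.ones(d.shape,bool))
    X=X[(X[:,2]>45)]
    for x,y,zz in X: 
        k=(int(x//75),int(y//75))
        a=H.setdefault(k,[]);a.append(zz)
for x in range(12,-4,-1): print(x*75,[int(np.percentile(H[(x,y)],98)) if len(H.get((x,y),[]))>15 else 0 for y in range(12,-5,-1)])
print("y",[y*75 for y in range(12,-5,-1)])
s=robot.observe();R=np.array(s["tcp_rot"]);e=np.array(s["ee_pos"])
bx=np.array([.994,.109,0]);by=np.array([-.109,.994,0]);c=np.array([567.5,52.5,0])
for n,a,b,z in [("approach",-55,42,130)]:
    print(n,c+a*bx+b*by,(R.T@(c+a*bx+b*by+[0,0,z]-e)/40).round(2))
```

```text
900 [0, 0, 0, 0, 0, 0, 0, 0, 0, 0, 0, 0, 0, 0, 0, 0, 0]
825 [0, 0, 0, 0, 0, 0, 0, 101, 0, 0, 0, 111, 110, 101, 101, 61, 61]
750 [0, 0, 0, 0, 151, 151, 151, 150, 0, 0, 0, 111, 110, 101, 101, 61, 0]
675 [0, 0, 0, 151, 151, 151, 151, 150, 0, 0, 0, 0, 0, 0, 0, 61, 61]
600 [0, 0, 0, 0, 0, 0, 0, 0, 0, 0, 0, 0, 0, 0, 0, 0, 0]
525 [0, 0, 0, 0, 0, 0, 0, 0, 0, 0, 0, 72, 72, 0, 0, 0, 0]
450 [0, 0, 0, 0, 0, 0, 0, 0, 0, 0, 0, 0, 0, 0, 0, 0, 0]
375 [0, 0, 0, 0, 0, 0, 0, 90, 89, 0, 0, 0, 0, 0, 0, 0, 0]
300 [0, 0, 0, 0, 0, 0, 0, 90, 0, 0, 0, 0, 0, 0, 0, 0, 0]
225 [0, 0, 0, 0, 96, 0, 148, 168, 0, 0, 0, 0, 0, 0, 0, 0, 0]
150 [0, 0, 0, 0, 0, 0, 137, 149, 149, 0, 0, 0, 0, 0, 0, 0, 0]
75 [0, 0, 0, 0, 0, 0, 0, 147, 148, 0, 0, 0, 0, 0, 0, 0, 0]
0 [0, 0, 0, 0, 0, 0, 0, 0, 0, 0, 0, 0, 104, 0, 0, 0, 0]
-75 [0, 0, 0, 0, 0, 0, 0, 0, 0, 0, 0, 0, 0, 0, 0, 0, 0]
-150 [0, 0, 0, 0, 0, 0, 0, 0, 0, 0, 0, 0, 0, 0, 0, 0, 0]
-225 [0, 0, 0, 0, 0, 0, 0, 0, 0, 0, 0, 0, 0, 0, 0, 0, 0]
y [900, 825, 750, 675, 600, 525, 450, 375, 300, 225, 150, 75, 0, -75, -150, -225, -300]
approach [508.252  88.253   0.   ] [-11.34 -10.1    2.01]
```

Run:
```python
from h import *
p,d=robot.read_camera("wrist"); save("w0",p)
X,u,v=pts("wrist",d,np.ones(d.shape,bool))
for z in [120,200,280,350]:
    Y=X[(X[:,2]>z)&(X[:,2]<z+80)]
    if len(Y): print(z,len(Y),np.percentile(Y,[1,99],axis=0).round())
c=robot.calibration("wrist");print((-np.array(c["R"]).T@c["t"]).round(),np.array(c["R"])[2].round(2))
# rack from scene image top: points there
q=np.load("scene0.npz");X,u,v=pts("scene",q["d"],np.ones((480,640),bool))
Y=X[(X[:,0]<330)&(X[:,0]>0)&(X[:,1]>270)&(X[:,1]<600)&(X[:,2]>100)];print(np.percentile(Y,[0.5,99.5],axis=0).round())
```

```text
120 1172 [[ 81. 633. 134.]
 [272. 642. 183.]]
200 130262 [[ 80. 494. 240.]
 [258. 660. 276.]]
280 55503 [[173. 524. 281.]
 [236. 687. 329.]]
[135. 640. 373.] [ 0.28 -0.1  -0.95]
[[ 90. 371. 102.]
 [290. 496. 171.]]
```

View pics/w0.png

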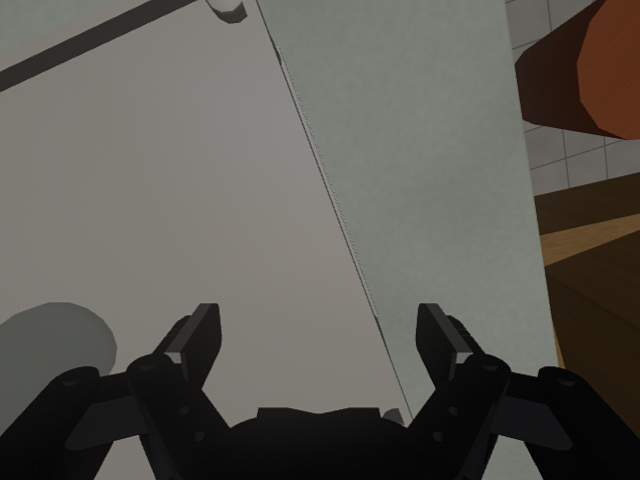

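Wrist view: open fingers in front, a white plate (probably a rack tier) on the left out to its edge (320,150 to 410,420), a round thing at (50,350). I sample these heights before moving.

Run:
```python
from h import *
p,d=robot.read_camera("wrist")
X,u,v=pts("wrist",d,np.ones(d.shape,bool))
I=np.full((480,640,3),np.nan);I[v,u]=X
for (a,b) in [(150,200),(250,100),(300,200),(250,250),(350,300),(370,400),(50,350),(200,340),(430,340),(320,330),(320,440),(230,8),(50,60),(450,200),(5,85),(600,100)]:
    print((a,b),I[b,a].round())
```

```text
(150, 200) [136. 570. 242.]
(250, 100) [115. 621. 240.]
(300, 200) [155. 626. 241.]
(250, 250) [168. 599. 240.]
(350, 300) [203. 632. 241.]
(370, 400) [257. 625. 241.]
(50, 350) [174. 525. 268.]
(200, 340) [188. 577. 267.]
(430, 340) [219. 657. 261.]
(320, 330) [213. 615. 241.]
(320, 440) [198. 619. 313.]
(230, 8) [ 90. 626. 250.]
(50, 60) [ 83. 562. 246.]
(450, 200) [245. 759.  -1.]
(5, 85) [ 83. 542. 244.]
(600, 100) [ 250. 1224. -388.]
```

Run:
```python
from h import *
p,d=robot.read_camera("wrist")
X,u,v=pts("wrist",d,np.ones(d.shape,bool))
I=np.full((480,640,3),np.nan);I[v,u]=X
for (a,b) in [(205,308),(215,310),(212,340),(205,370),(190,395),(175,350),(425,308),(432,315),(428,340)]:
    print((a,b),I[b,a].round(),p[b,a])
c=robot.calibration("wrist");K=np.array(c["intrinsics"])
for P in [(207,616,210),(207,616,241),(207,616,290)]:
    q=K@(np.array(c["R"])@P+c["t"]);print(P,(q[:2]/q[2]).round(),q[2])
s=robot.observe();print(s["t"],s["ee_pos"],s["finger_gap"],s["wrist_force"],s["effort"],K[0,0])
w=np.argwhere(d[:,:500]>0);e=(abs(I[...,2]-241)<4);Y=I[e];print("plate",np.percentile(Y,[0,1,99,100],axis=0).round(),e.sum())
```

```text
(205, 308) [182. 577. 253.] [50 49 47]
(215, 310) [186. 578. 248.] [31 30 29]
(212, 340) [194. 575. 257.] [29 28 26]
(205, 370) [200. 574. 267.] [23 22 21]
(190, 395) [182. 592. 306.] [18 17 16]
(175, 350) [182. 575. 280.] [44 43 42]
(425, 308) [211. 660. 251.] [25 26 23]
(432, 315) [211. 661. 258.] [26 27 26]
(428, 340) [221. 657. 258.] [19 18 17]
(207, 616, 210) [319. 288.] 177.82996663434514
(207, 616, 241) [319. 318.] 148.2397085683739
(207, 616, 290) [319. 400.] 101.46801033506455
0.45 [207.39838521 615.9895749  210.29904721] 0.9955193099885039 [0.02694116 0.09239361 0.76015353] [ 1.47789897e-04 -4.28990901e+01 -3.25977623e+01 -5.88225498e-05
  1.38741660e-03 -3.86213131e-06] 335.4923437374819
plate [[ 80. 473. 237.]
 [ 82. 493. 240.]
 [258. 633. 243.]
 [277. 659. 245.]] 106605
```

```bash
python3 -m crank '[[0,0,-0.15,0],[0,0,-0.3,0]]'
python3 - <<'E'
from h import *
c=robot.calibration("wrist");R=np.array(c["R"]);K=np.array(c["intrinsics"])
s=robot.observe();T=np.array(s["tcp_rot"]);e=np.array(s["ee_pos"]);print(e,s["wrist_force"])
for z in [0,-13,-25,-38]:
    q=K@(R@(e+T@[11,-42,z])+c["t"]);print(z,(q[:2]/q[2]).round())
p,d=robot.read_camera("wrist"); save("w1",p)
X,u,v=pts("wrist",d,np.ones(d.shape,bool));I=np.full((480,640,3),np.nan);I[v,u]=X
print(I[200,150],I[308,205],I[308,215])
E
```

```text
t: 0.62
ee_pos: [207.3, 615.8, 222.4]
tcp_rot: [[-0.948, 0.319, -0.001], [0.319, 0.948, -0.001], [0.0, -0.001, -1.0]]
wrist_force: [-0.6, 0.7, 0.3]
finger_gap: 0.999
[207.26177655 615.7776204  222.35599858] [-0.58752389  0.6871937   0.28973579]
0 [238. 269.]
-13 [232. 279.]
-25 [225. 290.]
-38 [217. 304.]
[136.4999012  564.06883191 243.57493814] [182.90047297 576.49908437 265.50347357] [185.4835917 578.7200513 262.2719229]
```

View pics/w1.png

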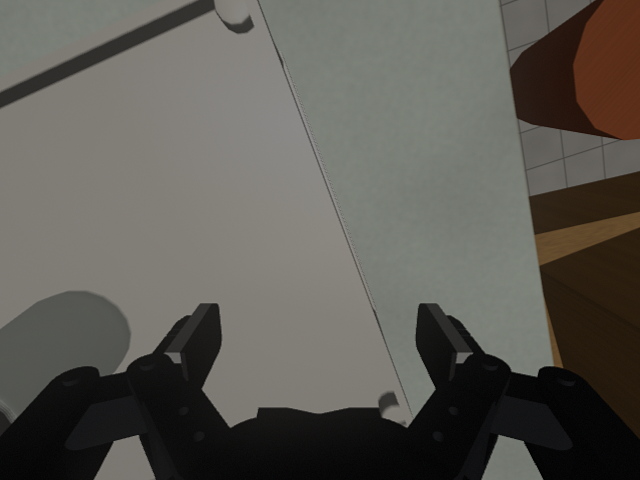

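The visible finger ends sit about 25 mm higher than the stated TCP, so I will recheck the tip with the fingers shut. First I lift clear of the rack and shut the gripper.

```bash
python3 -m crank '[[0,0,-0.8,0],[0,0,-1.6,0],[0,0,-2.4,0],[0,0,-2.7,0],[0,0,-2.7,0]]' 0
python3 - <<'E'
from h import *
p,d=robot.read_camera("wrist"); save("w2",p)
X,u,v=pts("wrist",d,np.ones(d.shape,bool));P=p[v,u].astype(int)
s=robot.observe();T=np.array(s["tcp_rot"]);e=np.array(s["ee_pos"])
L=(X-e)@T
m=(P.max(1)<70)&(abs(L[:,0])<40)&(abs(L[:,1])<30)&(L[:,2]>-100)&(L[:,2]<20)
print(e,s["finger_gap"],robot.grasp_offset,np.percentile(L[m],[0,1,50,99,100],axis=0).round(1))
Y=X[(X[:,2]>255)&(X[:,1]<560)&(L[:,2]>0)]
if len(Y): print("shaker",np.percentile(Y,[0,50,100],axis=0).round())
bx=np.array([.994,.109,0]);by=np.array([-.109,.994,0]);c=np.array([567.5,52.5,0])
print((T.T@(c-58*bx+42*by+[0,0,330]-e)/40).round(2))
E
```

```text
t: 1.08
ee_pos: [208.4, 618.1, 338.1]
tcp_rot: [[-0.948, 0.319, 0.006], [0.319, 0.948, 0.01], [-0.002, 0.011, -1.0]]
wrist_force: [-0.2, -0.9, 0.7]
finger_gap: 0.299
[207.96813486 617.12644279 334.54676778] 0.20418015306888654 18.700000000000003 [[ -11.2  -30.  -100. ]
 [  -3.7  -29.1  -99.8]
 [  11.6    0.6  -76.6]
 [  17.7   29.3  -28. ]
 [  18.3   30.   -22.3]]
shaker [[160. 488. 255.]
 [178. 517. 309.]
 [202. 528. 321.]]
[-11.27 -10.17   0.06]
```

```bash
python3 -m crank '[[-0.9,0.3,0,0],[-1.8,0.6,0,0],[-2.8,0.9,0,0],[-3.7,1.0,0,0],[-4.5,0.5,0,0]]'
python3 - <<'E'
from h import *
s=robot.observe();T=np.array(s["tcp_rot"]);e=np.array(s["ee_pos"])
bx=np.array([.994,.109,0]);by=np.array([-.109,.994,0]);c=np.array([567.5,52.5,0])
print(e,s["qd"],(T.T@(c-58*bx+42*by+[0,0,330]-e)/40).round(2))
E
```

```text
t: 1.55
ee_pos: [387.0, 578.6, 329.3]
tcp_rot: [[-0.948, 0.319, -0.001], [0.319, 0.948, 0.001], [0.001, 0.001, -1.0]]
wrist_force: [0.4, 0.2, 0.3]
finger_gap: -0.002
[386.99156559 578.55456589 329.3013027 ] [-0.65561087 -0.40904441  0.49434707 -0.00433326 -0.05479243 -0.648938  ] [ -6.71 -10.68  -0.04]
```

```bash
python3 -m crank '[[-0.5,-0.8,0,0],[-1,-1.6,0,0],[-1.5,-2.4,0,0],[-2.1,-3.3,0,0],[-2.6,-4.2,0,0]]'; python3 -m crank '[[-0.5,-0.8,0,0],[-1,-1.6,0,0],[-1.5,-2.4,0,0],[-2.1,-3.3,0,0],[-2.6,-4.2,0,0]]';  python3 - <<'E'
from h import *
p,d=robot.read_camera("wrist"); save("w3",p)
X,u,v=pts("wrist",d,np.ones(d.shape,bool));P=p[v,u].astype(int)
s=robot.observe();T=np.array(s["tcp_rot"]);e=np.array(s["ee_pos"])
L=(X-e)@T
m=(abs(L[:,0])<40)&(abs(L[:,1])<30)&(L[:,2]>-100)&(L[:,2]<40)
print(e,s["finger_gap"],np.percentile(L[m],[0,1,50,99,100],axis=0).round(1))
bx=np.array([.994,.109,0]);by=np.array([-.109,.994,0]);c=np.array([567.5,52.5,0])
print((T.T@(c-58*bx+42*by+[0,0,130]-e)/40).round(2))
E
```

```text
t: 1.97
ee_pos: [431.2, 384.9, 325.5]
tcp_rot: [[-0.948, 0.319, -0.005], [0.319, 0.948, -0.001], [0.005, -0.003, -1.0]]
wrist_force: [0.3, 0.3, 0.6]
finger_gap: 0.001
t: 2.38
ee_pos: [475.1, 191.7, 322.4]
tcp_rot: [[-0.948, 0.318, -0.01], [0.318, 0.948, -0.002], [0.008, -0.005, -1.0]]
wrist_force: [1.2, -0.3, 0.4]
finger_gap: -0.001
[476.72297092 185.46845872 322.34964383] 0.001379652110024957 [[ -12.6  -30.  -100. ]
 [  -8.3  -29.5  -99.7]
 [  11.3    0.   -76.4]
 [  17.6   29.5  -28.7]
 [  18.3   30.   -23.3]]
[-1.5  -2.03  4.82]
```

View pics/w3.png

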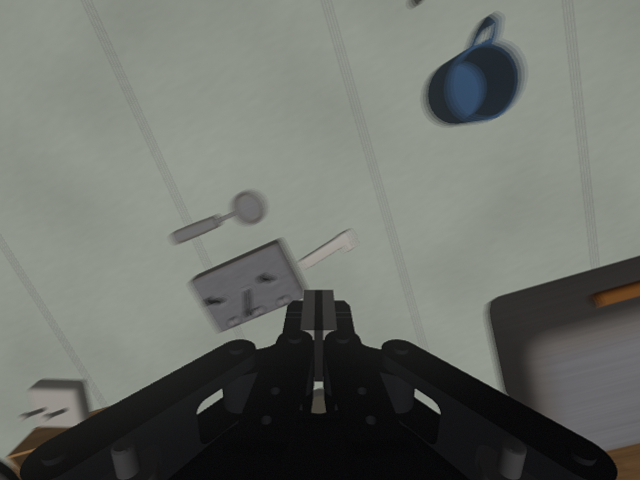

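Wrist view: fingers shut (tips at 318,292), box at (245,285), with the ladle nearer the robot. Shut tips again read about 24 mm behind the TCP. I approach, then check the tip height with the fixed cameras.

```bash
python3 -m crank '[[-0.4,-0.5,0.7,-6],[-0.8,-1.0,1.4,-12],[-1.2,-1.5,2.1,-18],[-1.5,-2.0,2.9,-25],[-1.5,-2.0,3.7,-25]]'; python3 -m crank '[[0,0,0.5,0],[0,0,0.8,0],[0,0,0.8,0]]';  cat > chk.py <<'E'
from h import *
import sys
bx=np.array([.994,.109,0]);by=np.array([-.109,.994,0]);c=np.array([567.5,52.5,0])
s=robot.observe();T=np.array(s["tcp_rot"]);e=np.array(s["ee_pos"])
print(s["t"],"tcp box",((e-c)@bx).round(1),((e-c)@by).round(1),e[2].round(1),"F",np.round(s["wrist_force"],1),"toolx",T[:,0].round(3))
for cam in ["scene","top"]:
    p,d=robot.read_camera(cam); save(cam+sys.argv[1],p)
    X,u,v=pts(cam,d,np.ones(d.shape,bool));P=p[v,u].astype(int)
    B=np.c_[(X-c)@bx,(X-c)@by,X[:,2]]
    L=X-e
    m=(np.hypot(L[:,0],L[:,1])<35)&(X[:,2]>max(20,e[2]-25))&(L[:,2]<60)
    if m.sum()>10:
        Y=B[m];print(cam,"tool pts",m.sum(),"low z",np.sort(Y[:,2])[:10].round(),"box range",np.percentile(Y,[2,98],axis=0).round().tolist())
    for n,y in [("left",42),("mid",0),("right",-42)]:
        k=(P.max(1)<75)&(abs(B[:,1]-y)<12)&(abs(B[:,0])<30)&(B[:,2]>60)&(B[:,2]<85)
        if k.sum()>4: print(cam,n,np.median(B[k],0).round(1),k.sum())
E
python3 chk.py 1
```

```text
t: 2.85
ee_pos: [505.3, 86.2, 171.0]
tcp_rot: [[-0.994, -0.106, -0.012], [-0.106, 0.994, -0.008], [0.013, -0.006, -1.0]]
wrist_force: [-1.2, 1.1, -0.8]
finger_gap: -0.001
t: 3.1
ee_pos: [501.2, 86.0, 134.0]
tcp_rot: [[-0.994, -0.105, -0.022], [-0.105, 0.994, -0.007], [0.022, -0.005, -1.0]]
wrist_force: [-0.3, -0.6, -1.0]
finger_gap: -0.002
3.1 tcp box -62.3 40.5 134.0 F [-0.3 -0.6 -1. ] toolx [-0.994 -0.105  0.022]
scene tool pts 705 low z [154. 154. 155. 155. 155. 155. 155. 155. 155. 155.] box range [[-68.0, 27.0, 156.0], [-50.0, 48.0, 192.0]]
scene left [-16.1  40.6  67.7] 89
scene mid [20.2 -1.6 68.7] 93
scene right [-16.  -43.   68.2] 107
top right [-20.6 -44.1  70.6] 44
```

Scene camera puts the finger end at about z 154 with TCP at 134, so the real tip is about 20 mm above the stated TCP. At nominal z 42 I am safe and on the ball either way.

```bash
python3 -m crank '[[0,0,0.7,0],[0,0,1.4,0],[0,0,2.0,0],[0,0,2.3,0],[0,0,2.3,0]]'; python3 chk.py 2
```

```text
t: 3.62
ee_pos: [502.4, 85.9, 45.6]
tcp_rot: [[-0.994, -0.107, -0.016], [-0.107, 0.994, -0.007], [0.017, -0.006, -1.0]]
wrist_force: [-0.1, 0.4, 0.5]
finger_gap: -0.003
3.6167 tcp box -61.1 40.3 45.6 F [-0.1  0.4  0.5] toolx [-0.994 -0.107  0.017]
scene tool pts 867 low z [29. 29. 29. 29. 29. 30. 30. 30. 30. 30.] box range [[-66.0, 16.0, 30.0], [-28.0, 63.0, 103.0]]
scene left [-15.7  40.7  68.2] 86
scene mid [20.4 -1.3 68.5] 92
scene right [-16.  -43.1  68.3] 107
top right [-20.  -42.1  70.4] 69
```

View pics/scene2.png

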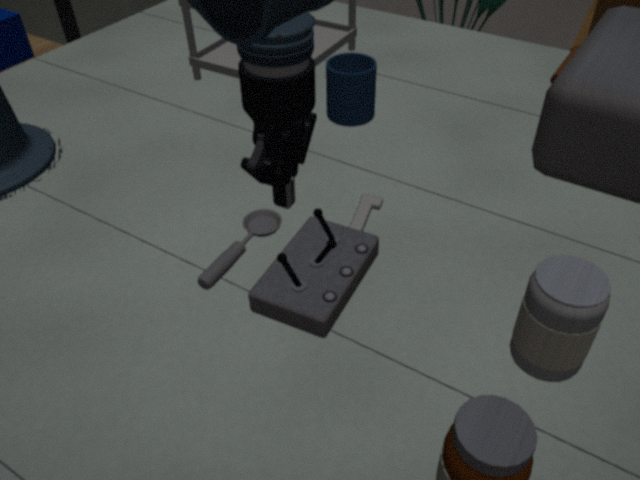

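The scene view shows the finger end (285,205) just behind the left lever's ball (318,211), clear of the box and the ladle. I push towards the lenses.

```bash
python3 -m crank '[[0,0,0.18,0],[-0.3,-0,0.18,0],[-0.55,0,0.18,0],[-0.75,0,0.18,0],[-0.95,0,0.18,0]]'; python3 -m crank '[[-0.15,0,0,0],[-0.3,0,0,0],[-0.38,0,0,0],[-0.38,0,0,0]]'; python3 chk.py 3
```

```text
t: 4.13
ee_pos: [544.2, 89.8, 42.1]
tcp_rot: [[-0.994, -0.107, -0.008], [-0.107, 0.994, -0.008], [0.009, -0.007, -1.0]]
wrist_force: [0.3, -0.1, 0.6]
finger_gap: -0.002
t: 4.47
ee_pos: [560.0, 91.4, 42.1]
tcp_rot: [[-0.994, -0.107, -0.007], [-0.107, 0.994, -0.008], [0.008, -0.007, -1.0]]
wrist_force: [0.3, -0.1, 0.6]
finger_gap: 0.001
4.4667 tcp box -3.2 39.5 42.1 F [ 0.3 -0.1  0.6] toolx [-0.994 -0.107  0.008]
scene tool pts 2160 low z [29. 30. 30. 30. 30. 30. 30. 30. 30. 30.] box range [[-34.0, 10.0, 30.0], [28.0, 67.0, 95.0]]
scene left [ 7.9 37.9 71. ] 241
scene mid [20.4 -1.7 68.4] 93
scene right [-15.8 -43.1  68.2] 106
top right [-19.6 -41.9  70.6] 76
```

```bash
python3 -m crank '[[0.4,0,0,0],[0.8,0,-0.4,0],[0.8,0,-1.2,0],[0.8,0,-1.9,0],[0.8,0,-1.9,0]]'; python3 chk.py 4
```

```text
t: 4.98
ee_pos: [531.3, 88.6, 124.1]
tcp_rot: [[-0.994, -0.107, 0.002], [-0.107, 0.994, -0.008], [-0.001, -0.008, -1.0]]
wrist_force: [1.7, 0.1, 1.5]
finger_gap: 0.003
4.9833 tcp box -32.0 39.8 124.1 F [1.7 0.1 1.5] toolx [-0.994 -0.107 -0.001]
scene tool pts 691 low z [144. 144. 144. 145. 145. 145. 145. 145. 145. 146.] box range [[-38.0, 27.0, 146.0], [-20.0, 47.0, 182.0]]
scene left [20.5 40.5 68.4] 81
scene mid [20.5 -1.4 68.6] 92
scene right [-15.8 -42.8  68.1] 106
top right [-19.4 -41.9  70.2] 75
```

```bash
python3 -m crank '[[-0.6,-0.25,0,0],[-1.2,-0.5,0,0],[-1.8,-0.75,0,0],[-2.35,-1.0,0,0],[-2.35,-1.0,0,0]]'; python3 -m crank '[[0,0,0.7,0],[0,0,1.4,0],[0,0,1.9,0],[0,0,2.08,0],[0,0,2.08,0]]'; python3 chk.py 5
```

```text
t: 5.5
ee_pos: [628.2, 57.3, 117.3]
tcp_rot: [[-0.994, -0.105, -0.007], [-0.105, 0.994, -0.008], [0.007, -0.007, -1.0]]
wrist_force: [0.7, 0.2, -0.4]
finger_gap: 0.002
t: 5.92
ee_pos: [624.3, 57.0, 30.4]
tcp_rot: [[-0.994, -0.105, -0.014], [-0.105, 0.994, -0.008], [0.014, -0.006, -1.0]]
wrist_force: [-0.8, -1.0, 0.0]
finger_gap: 0.003
5.9167 tcp box 57.0 -1.7 30.4 F [-0.8 -1.   0. ] toolx [-0.994 -0.105  0.014]
scene tool pts 1264 low z [20. 20. 20. 20. 20. 20. 20. 21. 21. 21.] box range [[24.0, -31.0, 22.0], [69.0, 16.0, 83.0]]
scene mid [20.1 -1.8 68.5] 90
scene right [-15.8 -42.8  68.2] 108
top right [-20.3 -43.2  70.7] 49
```

View pics/scene5.png

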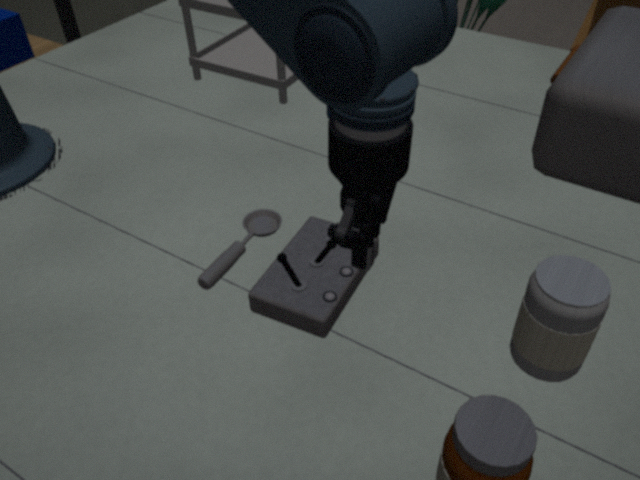

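The scene view shows the finger (360,265) past the middle lever on the lens side. It is a little low, so I raise it about 10 mm and then push back towards the robot.

```bash
python3 -m crank '[[0,0,-0.25,0],[0,0,-0.25,0],[0.3,0,-0.25,0],[0.55,0,-0.25,0],[0.8,0,-0.25,0]]'; python3 -m crank '[[0.2,0,0,0],[0.4,0,0,0],[0.55,0,0,0],[0.55,0,0,0]]'; python3 chk.py 6
```

```text
t: 6.43
ee_pos: [598.1, 53.4, 47.5]
tcp_rot: [[-0.994, -0.105, 0.0], [-0.105, 0.994, -0.008], [0.0, -0.008, -1.0]]
wrist_force: [6.2, 1.7, 13.6]
finger_gap: 0.002
t: 6.77
ee_pos: [576.8, 51.0, 49.7]
tcp_rot: [[-0.994, -0.105, 0.003], [-0.105, 0.994, -0.009], [-0.003, -0.009, -1.0]]
wrist_force: [-0.9, -0.4, 0.0]
finger_gap: 0.004
6.7667 tcp box 9.0 -2.5 49.7 F [-0.9 -0.4  0. ] toolx [-0.994 -0.105 -0.003]
scene tool pts 2730 low z [29. 30. 30. 30. 30. 30. 30. 30. 30. 30.] box range [[-21.0, -33.0, 30.0], [40.0, 28.0, 103.0]]
scene left [20.6 40.4 68.4] 83
scene mid [ 6.8 -3.  73.8] 222
scene right [-15.9 -42.7  68.2] 105
```

```bash
python3 -m crank '[[0,0,-0.5,0],[0,0,-1.2,0],[0,0,-1.9,0],[0,0,-1.9,0]]'; python3 chk.py 7
```

```text
t: 7.2
ee_pos: [580.4, 51.4, 130.5]
tcp_rot: [[-0.994, -0.105, 0.012], [-0.105, 0.994, -0.01], [-0.011, -0.011, -1.0]]
wrist_force: [1.4, 0.3, 1.7]
finger_gap: -0.001
7.2 tcp box 12.7 -2.5 130.5 F [1.4 0.3 1.7] toolx [-0.994 -0.105 -0.011]
scene tool pts 760 low z [150. 150. 151. 151. 151. 151. 151. 151. 151. 152.] box range [[6.0, -16.0, 152.0], [24.0, 5.0, 188.0]]
scene left [20.3 40.4 68.8] 83
scene mid [-15.8  -1.   67.8] 98
scene right [-15.8 -42.9  68.2] 107
```

View pics/scene7.png

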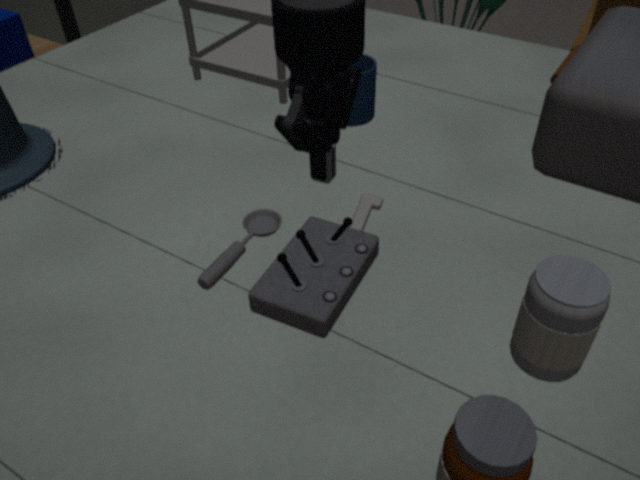

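The scene view shows the left lever tipped towards the lenses (ball at 348,221). The middle (300,234) and right (282,257) are tipped away, and the tool is about 65 mm clear above. I hand in.

```bash
python3 -m crank '[[0,0,-0.5,0],[0,0,-0.5,0],[0,0,-0.5,0]]'
python3 - <<'E'
from rig import robot
print(robot.finish_job())
E
```

```text
t: 7.55
ee_pos: [577.4, 51.8, 145.1]
tcp_rot: [[-0.994, -0.105, 0.004], [-0.105, 0.994, -0.009], [-0.003, -0.009, -1.0]]
wrist_force: [0.6, -0.7, -0.9]
finger_gap: -0.002
the job is handed in; nothing more can be done
None
```

The levers are set as asked, and I handed the job in at about 7.6 s. I pushed the left lever on and the middle one off with shut fingers. The right lever was already off, so I left it alone.

**Last check:** with the tool lifted clear, the scene camera put the lever balls at box x of +20 mm (left), -16 mm (middle) and -16 mm (right). That is on, off, off.

**What did not go cleanly:**
- **Contact force:** the middle push showed a brief wrist force of about 15 N (13.6 N of it upward), the tool riding higher than I had planned. It was probably a graze on the lens dome or the lever. I only read force at the end of each move, so the true peak could have been higher. This is a risk against "without pressing hard on the box", but the readings taken after it were back near zero.
- **Fingertip height:** the wrist and scene cameras both showed the finger ends about 20–25 mm above the stated TCP. I never resolved this. I chose heights meant to be safe either way, though on the way down beside the middle lever the tool went about 10 mm lower than planned and I raised it before pushing.

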